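# Latch back the sprung gate and draw the bottom slide tray

### The arm

A 7-joint arm with a two-finger parallel gripper is mounted at the origin on a cart in front of the work surface, level with it; the furniture and walls round the work are solid. World frame = base frame: x ahead of the robot, y to its left, z up, the work surface at z = 0. Lengths are in m, angles in rad, forces in N, time in s.
With the tool pointing down it reaches from about 0.4 to 0.9 m from the base axis. Payload 5.6 kg.
Tool frame: the origin (TCP) lies between the finger pads, 19 mm behind the fingertips; this is the grasp point; z points along the fingers, y is the line along which they close (so a half turn about z gives the same grasp; the last joint's range is limited). The gripper opens to 92 mm and grips with 3 to 60 N. Pads are 20 mm wide; open, the fingers measure 128 mm over their backs; the gripper's body (75 mm by 189 mm) begins 69 mm behind the grasp point.
Start: joints at [1.155, 0.468, -0.012, 1.603, 0.006, 1.071, -0.056], TCP at [0.237, -0.605, 0.233] pointing down, gripper open.
Joint ranges: [-2.53, 2.53], [-0.31, 2.02], [-1.57, 1.55], [0.28, 2.44], [-1.29, 4.43], [0.15, 1.84], [-2.92, 2.92]. Speed limits (rad/s): [2.57, 2.57, 3.14, 3.14, 3.14, 3.14, 3.14].

### API

Orientations are given as a 3x3 rotation matrix whose columns are the frame's x, y, z axes.
In Python, from station import env, effector, solver, viewer, workorder, search_frame, tip_of gives the robot as it stands. Calls block until the motion is done:
- env.reach(position, orientation): joint-space move of the TCP to a pose.
- env.movel(position, frame=None, rate=0.15): straight line of the TCP; frame=None keeps the orientation; rate is the mean speed in m/s.
- env.goto_joints(angles): joint-space move.
- effector.release() and effector.grasp(squeeze=None): open the fingers fully, or close them until they stop; squeeze is the grip in N (None keeps the last).
- env.pause(seconds).
- solver.inverse_kinematics(position, orientation): joint angles nearest the present ones, or None.
- env.sense(): the state.
- viewer.read_camera(name): name is "side" or "top"; returns (picture, depth): 400x640x3 uint8, red, green, blue; 400x640 float32, m along the optical axis (not along the pixel's ray), 0 where there is no reading.
- viewer.camera_info(name): a dict with "intrinsics" (3x3 intrinsics, pixels), "eye" and "rotation" of the camera in the world. Camera axes: x right, y up, looking along -z (the intrinsics and any distortion apply to the point x, -y, -z); pixel columns grow to the right and rows downward; lengths in m; the calibration is good to about 2 mm. A picture is of the moment at which its call begins. camera_info takes no time and is no camera call.
A pose or a line that the arm cannot do raises env.PlanningError and nothing moves.
- workorder.finish_job(): hands the job in; it is judged then, once.
Trained networks look in the newest picture that a camera, given by its name, has taken for a name from the list of things; names that differ only in an ending like _2 or _b are one class to them, and where a whole thing is asked for, a point or a joint stands for the part that bears it (a point fixed in the world has none). Each returns a list of dicts, best first, with "score" (0 to 1); they miss things now and then, are a little off and sometimes report something else, mostly with a low value. They report only what shows in the picture. A call takes as long as a camera call.
- search_frame(camera, name): "at" ([x, y, z] in m, in world coordinates, good to about 4 mm: the middle of the surface that is visible of it).
- tip_of(camera, name): "at" ([x, y, z] in m, in world coordinates, good to about 4 mm: a listed point, or the origin of a listed thing).
The state is a dict: "t": time; "joint_positions": joint angles; "joint_velocities": joint speeds; "tau": joint torques, N m; "ee_pos": TCP position; "tcp_rot": TCP orientation; "wrist_force": force on the tool from outside, world axes, zero at the start; "moment": the same for the moment, N m; "gripper_width": finger opening in m; "grasp_force": force on a finger pad.
Only numpy, scipy, OpenCV 4.12 (cv2) and the standard library are available. Lean on these libraries where they do the work, as an engineer would, in place of code of your own. Each camera call takes 0.05 s, during which the arm holds its last target. There are 200 camera calls.

### The job

Draw the bottom slide tray, the oldest, out of the tray rack onto the ledge in front of it, far enough that the trays above come down behind it; leave it lying flat on the ledge and the other trays stacked in the rack. The rack's spring gate is in the way: lift its bolt by the black knob, swing the gate back against its spring to the stop, hold it there while you push the bolt right down into the keeper notch, and leave it latched open. Do not pull the other trays out, and leave the things around the rack where they stand.

Things in the scene. Friction and masses are not known exactly. Their poses are not given: they have to be found in the camera images.
- rack: tray rack fixed to the bench: light grey base plate 12 mm thick, stack well (x = -52 to +58, y = +-97 mm) with clear side and back walls, aluminium cover on top. Origin on the bench under the tray stack's middle; x points into the rack, away from the robot, y left, z up. Two front guides at y = +-80 to +-103 mm end 31 mm above the bench, so only the bottom tray can slide out under them, to -x
- ledge (a point): middle of the landing ledge, the base plate's front part, on its top face; in the rack's frame at x = -136, y = 19, z = 12 mm; the ledge spans x = -225 to -50, y = -108 to +146 mm; axes as the rack's
- cover_edge (a point): middle of the front edge of the cover over the trays: in the rack's frame x = -54, y = 0, z = 124 mm (lip's underside; cover top 134 mm). A tool pointing straight down at the bottom tray's lug would hit the cover: come from the front with the tool tilted 25 to 40 degrees
- gate_hinge (a point): axis of the gate's upright hinge pin at ledge height; in the rack's frame x = -93, y = 118, z = 12 mm; pin to 74 mm above the bench. The keeper, a steel block with a notch and a stop post 40 mm above the bench, is on the ledge 110 mm from this axis
- gate (a joint): gate angle: 0 shut; grows as the gate swings out towards the robot and to the left, clockwise from above (1.57: along the rack's -x). Shut, its bar (z = 26 to 38 mm) lies along -y in front of the lugs and ends in a 20 mm boss with the bolt, 110 mm from the hinge. A torsion spring shuts it: 0.24 N m at 0, 0.56 at 1.6, so 2 to 5 N at the knob; unlatched it flies shut
- bolt (a joint): lift of the gate's drop bolt: 0 down, 0.012 m up; no spring, friction (2 N) holds it where put. It must be up 9 mm or more to pass over the keeper (top 22 mm above the bench, beginning 30 mm before the notch). At the stop, push it down to 0: the 10 mm nose enters the notch 8 mm deep. If it stops with 6 to 9 mm left it stands on the keeper beside the notch
- bolt_knob (a point): middle of the bolt's black upright round knob, free to spin, 22 mm dia., 32 mm high, 110 mm from the hinge; 70 mm above the bench with the bolt down, 82 up. The keeper is adjustable: its stop post meets the boss at a gate angle between 1.47 and 1.78, to be felt. At the post the bolt is 1 mm past the middle of the notch (14.4 mm wide); if let back by over 3 mm it cannot drop
- tray_a: the bottom slide tray: grey flat closed tray 100 mm deep (x), 190 mm wide (y), 16 mm thick, about 0.15 kg; origin at the centre of its underside, axes as the rack's. At first centred in the well on the base plate. It is fully out with its origin at x = -129 to -175 mm in the rack's frame. Drawing it takes about 3 to 8 N
- tray_a_lug (a point): grip point on the bottom tray's pull lug, an upright fin at the middle of its front: 22 mm long (x = -55 to -77 mm, on a low neck), 12 mm thick in y, 2 to 28 mm above the tray's underside; this point is at x = -67, y = 0, z = 18 mm in the tray's frame
- tray_b: second tray from below, like tray_a but with its lug at y = +62 mm; origin at the centre of its underside, at first 28 mm above the bench; comes down 16 mm once tray_a is out past this lug
- tray_c: third tray, like tray_a with its lug at y = -62 mm; origin 44 mm above the bench at first
- tray_d: top tray, like tray_a with its lug at y = +62 mm; origin 60 mm above the bench at first; stack top at 76 mm, this lug's top at 88 mm
- water_bottle: small white bottle, 48 mm dia., 105 mm high, standing beside the rack's left wall; origin under its middle; bystander
- dye_bottle: small amber bottle, 34 mm dia., 62 mm high, beside the rack's right edge; origin under its middle; bystander
- marker_black: marker pen with a black cap, 136 mm long, lying on the bench to the right in front; origin under its middle; bystander

How it is judged:
On the way, in this order (a step that is already met when the one before it is completed fails the run):
1. the gate is swung back and latched: bolt down in the keeper notch, the bottom tray still in the rack (value of joint gate above 1.35 rad and value of joint bolt below 0.004 m and x of tray_a in the frame of rack above -0.03 m), for 0.3 s.
2. the bottom tray is drawn out onto the ledge, with the gate latched (value of joint gate above 1.35 rad and value of joint bolt below 0.004 m and x of tray_a in the frame of rack below -0.129 m), for 0.1 s.
At the end, for the whole second after the job is handed in: Gate latched open (over 1.35 rad, bolt within 4 mm of fully down); tray_a flat on the ledge, origin 129 to 175 mm in front of the rack's origin, within 20 mm sideways; the other trays lie flat in a stack on the well's base, -8 to +12 mm in x, within 6 mm in height; all at rest (all of step 2 and x of tray_a in the frame of rack above -0.175 m and y of tray_a in the frame of rack between -0.02 and 0.02 m and z of tray_a in the frame of rack between 0.008 and 0.018 m and angle between each of tray_a, tray_b, tray_c, tray_d's own z axis and vertical below 0.06 rad and x of tray_b in the frame of rack between -0.008 and 0.012 m and z of tray_b in the frame of rack between 0.006 and 0.018 m and x of tray_c in the frame of rack between -0.008 and 0.012 m and z of tray_c in the frame of rack between 0.022 and 0.034 m and x of tray_d in the frame of rack between -0.008 and 0.012 m and z of tray_d in the frame of rack between 0.038 and 0.05 m and linear speed of each of tray_a, tray_b, tray_c, tray_d below 0.02 m/s and velocity of joint gate between -0.1 and 0.1 rad/s); the robot touches nothing.
It fails at once if one of the upper trays is pulled out of the well (x of any of tray_b, tray_c, tray_d in the frame of rack below -0.02 m).
It fails at once if a bystander is pushed away or tipped over (distance of any of water_bottle, dye_bottle, marker_black from where it was at the start of the episode above 0.025 m or angle between any of water_bottle, dye_bottle's own z axis and vertical above 0.5 rad).
It also fails if it takes over 54 s, if anything falls off the work surface, if the arm or the gripper's body presses on something with over 40 N, if the wrist force passes 120 N, or if a joint passes its speed limit or range.

## Working session

There is one attempt and no reset: what is moved stays moved. The work goes in short steps, each a Python script; the robot and the scene stay as the last script left them, time stands still between calls to the robot, and variables do not carry over. Pictures are saved under pics/ and viewed, at most 10 in all, crops included, and the job is handed in when it is done.

```bash
ls; mkdir -p pics; python3 - <<'E'
from station import env, effector, solver, viewer, workorder, search_frame, tip_of
import cv2,numpy as np
ims=[]
for c in ("side","top"):
    p,d=viewer.read_camera(c); cv2.imwrite(f"pics/{c}0.png",p[:,:,::-1]); i=viewer.camera_info(c); print(c,i["eye"],np.round(i["rotation"],3).tolist(),i["intrinsics"])
    for n in ["rack","ledge","cover_edge","gate_hinge","bolt_knob","tray_a_lug","tray_a","water_bottle","dye_bottle","marker_black"]:
        r=tip_of(c,n)
        print(n,[(np.round(q["at"],3).tolist(),round(q["score"],2)) for q in r[:3]])
print(env.sense())
E
```

```text
pics
side [ 0.37444618 -0.73618341  0.75260982] [[0.966, 0.18, -0.186], [-0.259, 0.638, -0.725], [-0.012, 0.748, 0.663]] [[399.11652181   0.         320.60766839]
 [  0.         399.11652181 197.24698294]
 [  0.           0.           1.        ]]
rack [([0.723, -0.02, 0.0], 0.83)]
ledge [([0.589, 0.003, 0.014], 0.56), ([0.723, -0.02, -0.003], 0.39)]
cover_edge [([0.668, -0.018, 0.123], 0.83)]
gate_hinge [([0.635, 0.102, 0.012], 0.58)]
bolt_knob [([0.631, -0.011, 0.075], 0.67)]
tray_a_lug [([0.659, -0.014, 0.031], 0.52)]
tray_a [([0.725, -0.018, 0.06], 0.63), ([0.723, -0.016, 0.046], 0.52)]
water_bottle []
dye_bottle [([0.651, -0.16, -0.002], 0.7)]
marker_black [([0.427, -0.338, -0.002], 0.67)]
top [ 0.32706421 -0.03006744  1.53207006] [[0.015, 0.985, -0.173], [-1.0, 0.014, -0.012], [-0.01, 0.173, 0.985]] [[457.7905299    0.         311.37626526]
 [  0.         457.7905299  206.49246782]
 [  0.           0.           1.        ]]
rack [([0.723, -0.018, 0.004], 0.66), ([0.658, -0.013, 0.029], 0.3)]
ledge [([0.592, 0.005, 0.011], 0.97), ([0.722, -0.018, 0.062], 0.27)]
cover_edge [([0.6
[... 615 characters left out ...]
[-5.84078885e-05,  8.36986921e-04, -8.64399356e-04,  2.83277955e-03,
       -2.57815273e-04,  1.49499334e-03, -5.48658589e-04]), 'tau': array([ 2.09679583e-04, -5.20420718e+01, -1.21055645e-02, -2.44055915e+01,
       -5.67189837e-02,  1.14165922e-02,  2.61941790e-05]), 'ee_pos': array([ 0.23667801, -0.60538867,  0.233311  ]), 'tcp_rot': array([[ 9.31363963e-01,  3.64089506e-01, -2.87012726e-05],
       [ 3.64089503e-01, -9.31363961e-01, -8.08453760e-05],
       [-5.61662839e-05,  6.48466377e-05, -9.99999996e-01]]), 'wrist_force': array([-0.12266882,  0.13990352,  0.51210552]), 'moment': array([ 0.00962237, -0.00870979,  0.00286449]), 'grasp_force': 0.0, 'gripper_width': 0.09210497849823947}
```

```bash
cat > h.py <<'E'
from station import env, effector, solver, viewer, workorder, search_frame, tip_of
import cv2,numpy as np
from scipy.spatial.transform import Rotation as R
def cloud(c):
    p,d=viewer.read_camera(c); i=viewer.camera_info(c); K=i["intrinsics"]
    v,u=np.mgrid[:400,:640]
    P=np.stack([(u-K[0,2])/K[0,0]*d,-(v-K[1,2])/K[1,1]*d,-d],-1)
    return p,d,P@np.array(i["rotation"]).T+i["eye"]
E
python3 - <<'E'
from h import *
ref={"rack":(0,0),"ledge":(-.136,.019),"cover_edge":(-.054,0),"gate_hinge":(-.093,.118),"tray_a_lug":(-.067,0),"bolt_knob":(-.093,.008)}
A=[];B=[]
for k in range(4):
  for c in("side","top"):
    viewer.read_camera(c)
    for n,q in ref.items():
        r=[x for x in tip_of(c,n)]
        if r and r[0]["score"]>.4: A.append(q);B.append(r[0]["at"][:2])
A=np.array(A);B=np.array(B)
a=A-A.mean(0);b=B-B.mean(0)
th=np.arctan2((a[:,0]*b[:,1]-a[:,1]*b[:,0]).sum(),(a*b).sum())
Rm=np.array([[np.cos(th),-np.sin(th)],[np.sin(th),np.cos(th)]])
t=B.mean(0)-Rm@A.mean(0);print("yaw",th,"t",t)
for n,q in ref.items():
    m=np.all(A==q,1);print(n,np.round(B[m].mean(0)-(Rm@q+t),4),B[m].std(0).round(4))
for c in("side","top"):
    p,d,W=cloud(c)
    x0,y0=W[...,0],W[...,1]
    m=(abs(x0-.631)<.03)&(abs(y0+.01)<.03)&(W[...,2]>.055)&(W[...,2]<.1)&(p.max(-1)<90)
    print(c,m.sum(),W[m].mean(0),W[m].min(0),W[m].max(0))
    t_=m&(W[...,2]>W[m][:,2].max()-.005);print(W[t_].mean(0),t_.sum())
    # cover top
    m=(abs(W[...,2]-.134)<.006)&(abs(x0-.72)<.12)&(abs(y0+.02)<.15)
    q=W[m][:,:2].astype(np.float32);print("cover",cv2.minAreaRect(q),q.min(0),q.max(0))
    rr,cc=np.where((abs(x0-.63)<.14)&(abs(y0)<.2)&(abs(W[...,2]-.06)<.09))
    cr=p[rr.min():rr.max(),cc.min():cc.max(),::-1]; s=min(790/cr.shape[1],590/cr.shape[0]);print(rr.min(),cc.min(),s)
    cv2.imwrite(f"pics/{c}1.png",cv2.resize(cr,None,fx=s,fy=s,interpolation=cv2.INTER_CUBIC))
E
```

```text
yaw 0.014767526385627887 t [ 0.72706745 -0.0175826 ]
rack [-0.0033  0.0016] [0.0011 0.0019]
ledge [-0.      0.0041] [0.0017 0.0022]
cover_edge [0.003  0.0034] [0.0173 0.0012]
gate_hinge [0.0024 0.0032] [0.0016 0.0011]
tray_a_lug [-0.0019  0.0054] [0.0011 0.001 ]
bolt_knob [ 0.0001 -0.0198] [0.0076 0.053 ]
side 78 [ 0.62981218 -0.0140052   0.08011513] [ 0.62155185 -0.01977152  0.0603466 ] [ 0.64019768 -0.00282856  0.09105028]
[ 0.63200186 -0.01087802  0.08840419] 30
cover ((0.7277549505233765, -0.01657632738351822), (0.22055169939994812, 0.12525877356529236), 88.99090576171875) [ 0.66339684 -0.12684993] [0.7910865  0.09275059]
139 281 4.041095890410959
top 29 [ 0.62643777 -0.01031356  0.08824876] [ 0.61754834 -0.01680001  0.06988367] [ 0.63862149 -0.00370898  0.09410698]
[ 0.62557972 -0.01124626  0.09255369] 11
cover ((0.7251364588737488, -0.01870778203010559), (0.21536363661289215, 0.12506139278411865), 89.36885833740234) [ 0.6616253 -0.1263912] [0.78846014 0.08895346]
145 248 6.344086021505376
```

View pics/side1.png

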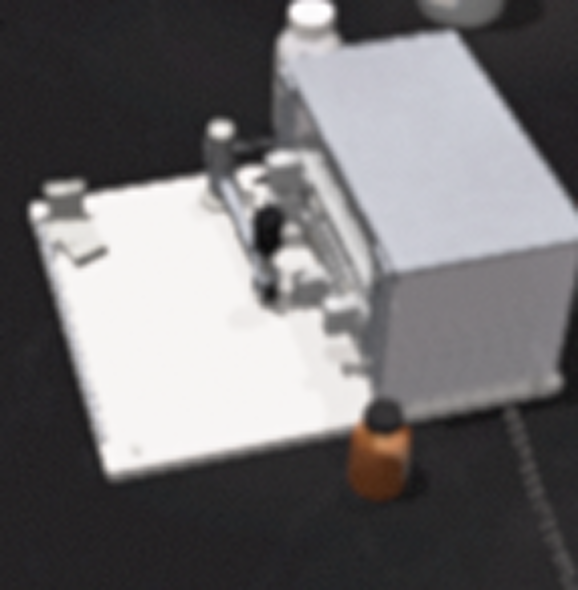

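View pics/top1.png

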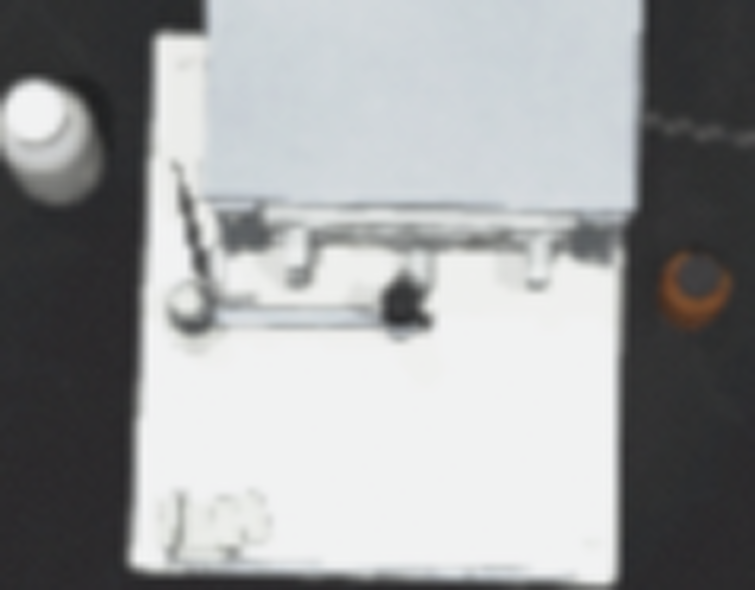

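The side view shows the gate shut with the black knob at crop (268,230), the hinge at (220,160) and the keeper at the ledge's left front (75,215). The top view shows the rack yawed slightly clockwise, with the lugs at (298,265), (418,270) and (540,268). I'll refit the rack pose robustly, then move in on the knob.

```bash
cat >> h.py <<'E'
import json,os
if os.path.exists("rack.json"):
    th,tx,ty=json.load(open("rack.json"))
    RZ=R.from_euler("z",th).as_matrix()
    def W(x,y,z): return RZ@np.array([x,y,z])+[tx,ty,0]
    def inv(p): return RZ.T@(np.array(p)-[tx,ty,0])
    def tool(tilt=0.,yaw=0.):   # z forward-down, tool y = -rack y
        s,c=np.sin(np.radians(tilt)),np.cos(np.radians(tilt))
        return RZ@R.from_euler("z",yaw).as_matrix()@np.array([[c,0,s],[0,-1,0],[s,0,-c]])
def st(tag=""):
    s=env.sense();print(tag,"t%.2f"%s["t"],"rack",np.round(inv(s["ee_pos"])*1e3,1),"F",np.round(RZ.T@s["wrist_force"],1),"w%.1f"%(s["gripper_width"]*1e3),"g%.1f"%s["grasp_force"]);return s
E
python3 - <<'E'
from h import *
from scipy.optimize import least_squares
ref={"rack":(0,0),"ledge":(-.136,.019),"cover_edge":(-.054,0),"gate_hinge":(-.093,.118),"tray_a_lug":(-.067,0),"bolt_knob":(-.093,.008)}
A=[];B=[]
for k in range(2):
  for c in("side","top"):
    viewer.read_camera(c)
    for n,q in ref.items():
        for r in tip_of(c,n)[:1]: A.append(q);B.append(r["at"][:2])
A=np.array(A);B=np.array(B)
f=lambda p:((A@R.from_euler("z",p[0]).as_matrix()[:2,:2].T+p[1:]-B)/.003).ravel()
p=least_squares(f,[-.015,.724,-.018],loss="cauchy").x;print(p)
json.dump(p.tolist(),open("rack.json","w"))
r=f(p).reshape(-1,2)*3
for n,q in ref.items(): print(n,np.round(-np.median(r[np.all(A==q,1)],0),1),"mm")
E
python3 - <<'E'
from h import *
env.reach(W(-.095,.008,.2),tool()); st("above")
for t,x,y,z in [(0,-.095,.008,.076),(0,-.2,.118,.085),(35,-.083,-.016,.035),(40,-.083,-.016,.035),(40,-.235,0,.035),(35,-.235,0,.035)]:
    print(t,solver.inverse_kinematics(W(x,y,z),tool(t)))
E
```

```text
[-0.00591608  0.72485128 -0.01580187]
rack [-1.6  0. ] mm
ledge [ 0.9 -0.4] mm
cover_edge [-0.3 -0. ] mm
gate_hinge [0.1 1.7] mm
tray_a_lug [2.9 1.4] mm
bolt_knob [-0.6 -2.6] mm
above t7.94 rack [-94.9   6.7 200. ] F [ 0.   0.  -0.7] w91.8 g0.0
0 [ 0.1613225   0.6450423  -0.27704124  1.74377812  0.23474321  0.78524808
 -1.80636202]
0 [-1.59423278e-03  5.10945637e-01 -3.17538679e-01  1.97300170e+00
  2.41146581e-01  6.93618284e-01 -2.04440250e+00]
35 [-0.18567729  0.61828535  0.21584822  2.18673472  3.48367431  0.28178376
  1.15754588]
40 [-0.18639851  0.64023702  0.2132247   2.23364575  3.34406307  0.43004553
  1.28907811]
40 None
35 None
```

```bash
python3 - <<'E'
from h import *
F=np.diag([-1.,-1,1])
for flip in(0,1):
  for t in(20,25,30,35,40):
    for z in (.035,.042):
      row=[]
      for x in(-.083,-.15,-.2,-.22):
        M=tool(t)@(F if flip else np.eye(3))
        q=solver.inverse_kinematics(W(x,-.0,z),M)
        row.append(None if q is None else np.round(q[[3,4,5,6]],2).tolist())
      print(flip,t,z,row)
E
```

```text
0 20 0.035 [[2.0, 0.36, 0.2, -1.95], [2.15, 0.95, 0.17, -2.51], [2.22, 1.75, 1.2, -2.87], [2.27, 1.78, 1.28, -2.88]]
0 20 0.042 [[2.0, 0.36, 0.21, -1.95], [2.15, 0.87, 0.18, -2.44], [2.26, 1.27, 0.18, -2.84], [2.26, 1.76, 1.26, -2.88]]
0 25 0.035 [[2.02, 1.68, 0.78, -2.88], [2.25, 4.37, 0.22, 0.22], [2.36, 4.07, 0.24, 0.52], [2.39, 3.56, 0.17, 1.06]]
0 25 0.042 [[2.05, 1.19, 0.16, -2.74], [2.17, 1.85, 1.19, -2.87], [2.36, 4.13, 0.22, 0.46], [2.4, 4.01, 0.23, 0.58]]
0 30 0.035 [[2.15, 4.16, 0.25, 0.4], [2.29, 3.48, 0.22, 1.14], [2.4, 3.36, 0.29, 1.26], [2.43, 3.02, 0.3, 1.63]]
0 30 0.042 [[2.15, 4.21, 0.24, 0.35], [2.29, 3.5, 0.2, 1.13], [2.4, 3.37, 0.27, 1.25], [2.43, 3.01, 0.28, 1.64]]
0 35 0.035 [[2.19, 3.41, 0.27, 1.2], [2.34, 3.31, 0.37, 1.3], [2.44, 3.05, 0.44, 1.61], None]
0 35 0.042 [[2.19, 3.43, 0.26, 1.19], [2.34, 3.31, 0.35, 1.3], [2.44, 3.04, 0.42, 1.61], None]
0 40 0.035 [[2.24, 3.29, 0.42, 1.31], [2.38, 3.24, 0.53, 1.36], None, None]
0 40 0.042 [[2.24, 3.29, 0.41, 1.31], [2.39, 3.24, 0.51, 1.36], None, None]
1 20 0.035 [[1.97, 1.19, 0.44, 0.52], [2.13, 1.29, 0.34, 0.36],
[... 287 characters left out ...]
5 0.042 [[2.04, 1.37, 0.27, 0.28], [2.2, 1.71, 0.21, -0.1], [2.29, 1.8, 0.5, -0.08], [2.34, 1.85, 0.49, -0.14]]
1 30 0.035 [[2.11, 2.04, 0.23, -0.41], [2.26, 2.31, 0.29, -0.7], [2.33, 2.01, 1.05, 0.03], [2.38, 2.02, 1.05, -0.0]]
1 30 0.042 [[2.11, 1.99, 0.22, -0.36], [2.26, 2.27, 0.27, -0.66], [2.33, 1.99, 1.02, 0.03], [2.38, 2.0, 1.02, -0.01]]
1 35 0.035 [[2.16, 2.48, 0.32, -0.83], [2.31, 2.68, 0.39, -1.08], [2.38, 2.17, 1.11, -0.03], None]
1 35 0.042 [[2.16, 2.45, 0.31, -0.81], [2.31, 2.66, 0.38, -1.05], [2.38, 2.15, 1.08, -0.05], None]
1 40 0.035 [[2.21, 2.77, 0.44, -1.14], [2.36, 2.89, 0.53, -1.31], None, None]
1 40 0.042 [[2.21, 2.74, 0.42, -1.12], [2.36, 2.87, 0.51, -1.29], None, None]
```

```bash
python3 - <<'E'
from h import *
env.movel(W(-.096,.0065,.105),rate=.2)
env.movel(W(-.096,.0065,.075),rate=.1); st("down")
effector.grasp(25); s=st("grip")
p=s["ee_pos"]
env.movel(W(-.095,.0075,.081),rate=.05); st("l6")
env.movel(W(-.095,.0075,.0865),rate=.05); st("l11.5")
E
```

```text
down t9.02 rack [-95.9   6.5  75.1] F [-0.2 -0.2 -0.6] w92.0 g0.0
grip t10.08 rack [-96.    7.6  75. ] F [-1.8  3.3 -0.5] w21.1 g25.0
l6 t10.36 rack [-95.6   7.6  81.2] F [-3.3  2.4  1.3] w21.3 g25.0
l11.5 t10.62 rack [-96.2   8.   84.4] F [  2.9   4.8 -18.5] w21.2 g25.0
```

```bash
cat >> h.py <<'E'
def arc(a,z=.0855,o=(-.0025,0)): return W(-.093-.11*np.sin(a)+o[0],.118-.11*np.cos(a)+o[1],z)
E
python3 - <<'E'
from h import *
for a in np.linspace(.15,1.4,9):
    env.movel(arc(a),rate=.12); st("%.2f"%a)
E
```

```text
0.15 t10.91 rack [-112.5    9.4   84.5] F [  2.8   3.2 -20.1] w21.1 g25.0
0.31 t11.20 rack [-128.6   13.2   84.7] F [  3.6   5.  -23.9] w21.6 g25.0
0.46 t11.49 rack [-144.    19.4   84.7] F [  5.    4.2 -26. ] w21.3 g25.0
0.62 t11.78 rack [-158.3   28.    84.8] F [  5.7   3.1 -27.4] w21.1 g25.0
0.78 t12.07 rack [-171.1   38.5   84.8] F [  6.1   1.8 -28. ] w21.3 g25.0
0.93 t12.37 rack [-182.2   50.9   84.9] F [  7.9   0.5 -28.1] w21.6 g25.0
1.09 t12.66 rack [-191.3   64.9   84.8] F [  7.   -0.5 -26.7] w21.3 g25.0
1.24 t12.95 rack [-198.2   80.    84.8] F [  5.9  -2.5 -27.3] w21.6 g25.0
1.40 t13.24 rack [-202.7   96.    84.7] F [  5.   -3.4 -25.4] w21.9 g25.0
```

```bash
python3 - <<'E'
from h import *
for a in np.arange(1.44,1.86,.02):
    env.movel(arc(a,.0845,(-.0015,0)),rate=.06); s=st("%.2f"%a)
    if (RZ.T@s["wrist_force"])[1]<-14: break
E
```

```text
1.44 t13.49 rack [-203.3  100.5   84.4] F [  0.4  -5.1 -17.7] w21.3 g25.0
1.46 t13.74 rack [-203.8  103.8   84.4] F [  0.6  -4.9 -17.4] w21.5 g25.0
1.48 t13.99 rack [-204.1  106.8   84.4] F [ -0.3  -5.2 -17.5] w21.7 g25.0
1.50 t14.24 rack [-204.4  109.5   84.4] F [ -0.7  -5.5 -16.1] w21.2 g25.0
1.52 t14.49 rack [-204.5  112.    84.4] F [  0.5  -3.9 -16.7] w21.5 g25.0
1.54 t14.74 rack [-204.6  112.8   84.4] F [ -0.4  -7.3 -17.3] w21.5 g25.0
1.56 t14.99 rack [-204.5  113.2   84.4] F [ -0.6 -10.6 -14.4] w21.6 g25.0
1.58 t15.24 rack [-204.5  113.5   84.4] F [ -0.5 -16.1 -13.9] w21.5 g25.0
```

```bash
python3 - <<'E'
from h import *
effector.grasp(45); st()
for z in (.082,.079,.076,.074,.072,.070,.068):
    env.movel(arc(1.575,z,(-.0015,0)),rate=.06); s=st("%.3f"%z)
    if (RZ.T@s["wrist_force"])[2]>22: break
viewer.read_camera("side");print([(inv(q["at"]).round(3),q["score"]) for q in tip_of("side","bolt_knob")[:2]])
E
```

```text
t15.46 rack [-204.5  113.5   84.4] F [ -0.2 -15.7 -14.2] w21.2 g45.0
0.082 t15.71 rack [-204.5  113.4   83. ] F [ -5.2 -15.8  -2.8] w21.3 g45.0
0.079 t15.96 rack [-204.5  113.5   80.1] F [ -3.9 -16.2  -2.8] w21.1 g45.0
0.076 t16.21 rack [-204.5  113.4   77.1] F [ -4.7 -15.1  -2.6] w21.0 g45.0
0.074 t16.46 rack [-204.5  113.4   75.2] F [ -4.6 -15.7  -2.1] w20.9 g45.0
0.072 t16.71 rack [-204.5  113.5   73.3] F [ -4.4 -16.4  -0.8] w21.3 g45.0
0.070 t16.96 rack [-204.5  113.4   71.5] F [ -4.6 -15.6   0.1] w21.4 g45.0
0.068 t17.21 rack [-204.4  113.5   70.8] F [ -8.2 -16.4  13.2] w21.0 g45.0
[]
```

```bash
python3 - <<'E'
from h import *
env.movel(arc(1.575,.0665,(-.0015,0)),rate=.06); st()
env.movel(arc(1.54,.0675,(-.0015,0)),rate=.06); st("relax")
effector.release(); st("open")
env.movel(W(-.206,.112,.16),rate=.2)
env.movel(W(-.206,-.02,.16),rate=.25);st()
p,d,P=cloud("side");print([(inv(q["at"]).round(3),q["score"]) for q in tip_of("side","bolt_knob")[:2]])
cv2.imwrite("pics/s2.png",cv2.resize(p[120:300,240:460,::-1],None,fx=3.3,fy=3.3,interpolation=cv2.INTER_CUBIC))
viewer.read_camera("top");print([(inv(q["at"]).round(3),q["score"]) for q in tip_of("top","bolt_knob")[:2]])
for n in("tray_a_lug","tray_b"): print(n,[(inv(q["at"]).round(3),round(q["score"],2)) for q in tip_of("top",n)[:3]])
F=np.diag([-1.,-1,1])
for f in(0,1):
  for x,y,z in[(-.14,-.016,.075),(-.083,-.016,.0365),(-.083,0,.0365),(-.222,0,.0365)]:
    q=solver.inverse_kinematics(W(x,y,z),tool(30)@(F if f else np.eye(3)));print(f,None if q is None else q.round(2))
E
```

```text
t17.56 rack [-204.3  113.6   70.4] F [-12.9 -17.   22.1] w21.1 g45.0
relax t17.81 rack [-204.2  113.    71. ] F [-10.5  -9.5  16.2] w21.1 g45.0
open t18.93 rack [-204.5  114.6   67.4] F [ 0.2  0.4 -0.6] w92.0 g0.0
 t20.22 rack [-206.5  -18.7  159.1] F [-0.3 -0.1  0.2] w91.8 g0.0
[(array([-0.203,  0.107,  0.069]), 0.47)]
[(array([-0.003,  0.003,  0.032]), 0.56), (array([-0.204,  0.108,  0.07 ]), 0.37)]
tray_a_lug [(array([-0.067,  0.   ,  0.03 ]), 0.46)]
tray_b [(array([-0.091,  0.119,  0.013]), 0.73), (array([-0.001, -0.002,  0.06 ]), 0.6), (array([0.001, 0.   , 0.043]), 0.51)]
0 [-0.4   0.49  0.46  2.27  4.19  0.22  0.44]
0 [ 0.94  1.25 -1.34  2.07  1.92  1.02 -2.88]
0 [-0.41  0.64  0.46  2.15  4.17  0.25  0.39]
0 [-0.04  0.48 -0.01  2.44  3.02  0.3   1.64]
1 [ 0.37  0.51 -0.44  2.23  1.97  0.21 -0.33]
1 [ 0.33  0.64 -0.4   2.1   2.01  0.23 -0.33]
1 [ 0.29  0.64 -0.4   2.1   1.99  0.25 -0.35]
1 [ 0.34  0.53 -0.45  2.41  2.49  0.37 -0.89]
```

View pics/s2.png

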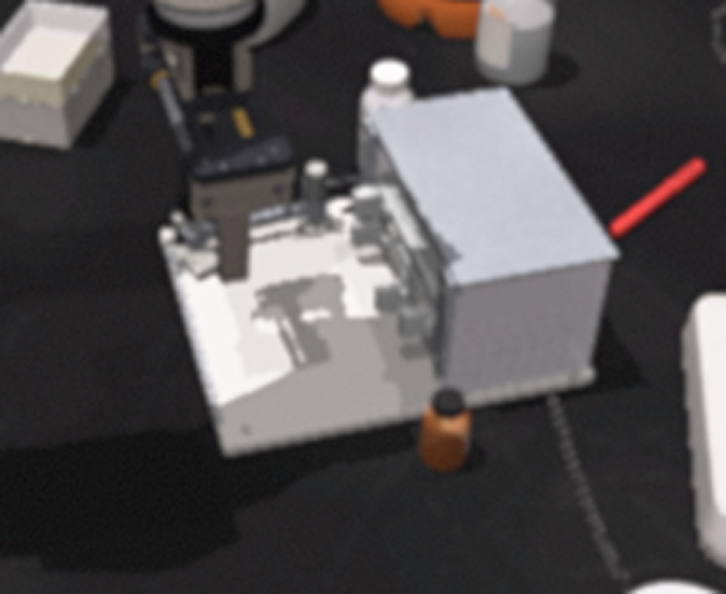

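The gate is latched open: its bar runs from the hinge (315,180) to the keeper at (190,235), and the knob reads 70 mm high, so the bolt is down. Next is the approach to the lug, shifted sideways so the left finger clears tray_b's lug.

```bash
python3 - <<'E'
from h import *
M=tool(30)@np.diag([-1.,-1,1])
env.reach(W(-.165,-.016,.14),M); st("pre")
env.movel(W(-.13,-.016,.037),M,rate=.15); st("low")
for x in(-.105,-.095,-.089,-.084):
    env.movel(W(x,-.016,.037),M,rate=.08); s=st()
    if np.linalg.norm(s["wrist_force"])>6: print("contact");break
print(s["joint_positions"].round(2))
p,d,P=cloud("side")
cv2.imwrite("pics/s3.png",cv2.resize(p[120:300,240:460,::-1],None,fx=3.3,fy=3.3,interpolation=cv2.INTER_CUBIC))
E
```

```text
pre t22.33 rack [-164.8  -16.1  140.1] F [-0.5 -0.3  0.2] w91.8 g0.0
low t23.65 rack [-129.8  -16.    37.6] F [-0.7  0.3  0.6] w91.9 g0.0
 t24.12 rack [-105.   -15.7   37.2] F [0.4 0.2 0.1] w91.9 g0.0
 t24.39 rack [-95.2 -15.9  37. ] F [0.5 1.8 0.8] w91.9 g0.0
 t24.64 rack [-89.1 -16.   37. ] F [-0.3 -1.  -0.5] w91.8 g0.0
 t24.89 rack [-84.  -16.   36.9] F [-0.1 -0.1  0.3] w91.8 g0.0
[ 0.4   0.66 -0.5   2.1   1.94  0.28 -0.24]
```

View pics/s3.png

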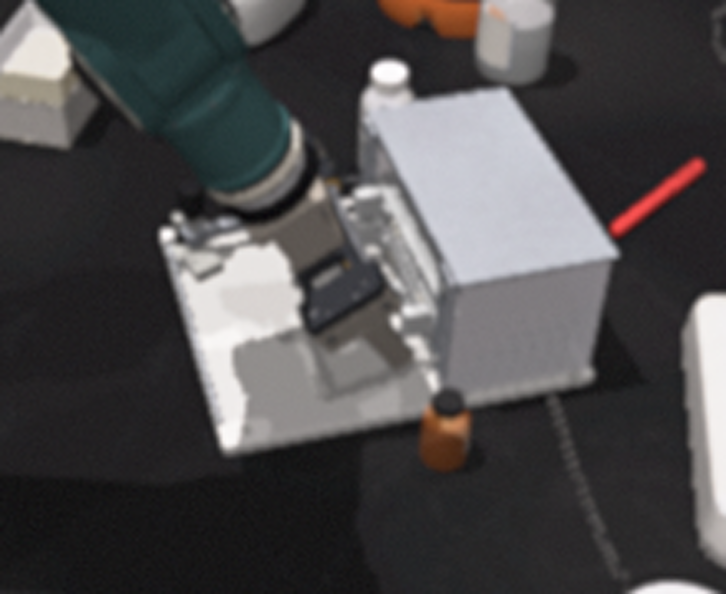

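The fingers are at the lugs with no contact force. Now a light close, recentre on the lug, firm grip and draw.

```bash
python3 - <<'E'
from h import *
effector.grasp(3); st("light")
env.movel(W(-.084,-.008,.037),rate=.08); st()
env.movel(W(-.084,.0,.037),rate=.08); st("ctr")
effector.grasp(40); s=st("firm")
E
```

```text
light t26.02 rack [-84.1 -12.1  37. ] F [ 2.5  5.3 -2.3] w30.5 g3.0
 t26.27 rack [-84.1  -4.9  37.1] F [ 1.9  6.5 -1.7] w16.6 g3.0
ctr t26.52 rack [-84.1   0.4  37. ] F [-0.   1.2  0.2] w12.4 g3.0
firm t26.73 rack [-84.1  -0.2  37. ] F [-0.5  2.8 -0.5] w10.9 g40.0
```

```bash
python3 - <<'E'
from h import *
for x in(-.1,-.13,-.16,-.19,-.21,-.223):
    try: env.movel(W(x,0,.037),rate=.08)
    except env.PlanningError as e: print(x,e);break
    s=st()
print(s["joint_positions"].round(2))
viewer.read_camera("top");[print(n,[(inv(q["at"]).round(3),round(q["score"],2)) for q in tip_of("top",n)[:4]]) for n in("tray_a_lug","tray_b","bolt_knob")]
E
```

```text
t27.08 rack [-100.9   -1.3   37. ] F [-6.4 -1.2  8.2] w11.4 g40.0
 t27.61 rack [-130.9   -0.7   36.9] F [-8.2 -2.1  9. ] w11.0 g40.0
 t28.13 rack [-161.    -0.2   36.9] F [-6.6 -1.   9.9] w11.3 g40.0
 t28.66 rack [-191.5    0.2   36.9] F [-7.8 -1.4 11.6] w11.3 g40.0
 t29.06 rack [-2.118e+02  1.000e-01  3.690e+01] F [-9.3 -1.8 13.7] w11.2 g40.1
 t29.37 rack [-222.6   -0.3   37.1] F [ 3.7  0.6 -0.9] w11.4 g40.6
[ 0.6   0.62 -0.74  2.4   2.24  0.48 -0.55]
tray_a_lug [(array([-0.203,  0.001,  0.03 ]), 0.59)]
tray_b [(array([-0.135, -0.004,  0.012]), 0.65), (array([-0.002, -0.003,  0.041]), 0.61), (array([0.001, 0.003, 0.029]), 0.6), (array([-0.005,  0.006,  0.013]), 0.37)]
bolt_knob [(array([-0.202,  0.105,  0.07 ]), 0.49)]
```

```bash
python3 - <<'E'
from h import *
for x in(-.229,-.226):
    try: env.movel(W(x,0,.037),rate=.06); break
    except env.PlanningError as e: print(x,e)
st()
effector.release(); s=st("open")
M=s["tcp_rot"]
for v in ([-.02,0,.06],[0,0,.08]):
    try: env.movel(s["ee_pos"]+RZ@np.array(v),rate=.12); break
    except env.PlanningError as e: print(v,e)
s=st()
env.reach(W(-.2,-.0,.26),tool()@np.diag([-1.,-1,1])); st()
env.reach(W(-.2,-.25,.3),tool()@np.diag([-1.,-1,1])); st()
for c in("top","side"):
    p,d,P=cloud(c);[print(c,n,[(inv(q["at"]).round(3),round(q["score"],2)) for q in tip_of(c,n)[:4]]) for n in("tray_a_lug","tray_b","bolt_knob","dye_bottle","water_bottle")]
    if c=="side": cv2.imwrite("pics/s4.png",cv2.resize(p[120:300,240:460,::-1],None,fx=3.3,fy=3.3,interpolation=cv2.INTER_CUBIC))
    else: cv2.imwrite("pics/t4.png",cv2.resize(p[110:270,230:400,::-1],None,fx=3.6,fy=3.6,interpolation=cv2.INTER_CUBIC))
E
```

```text
t29.82 rack [-2.284e+02  1.000e-01  3.740e+01] F [2.3 0.6 2.9] w11.5 g40.9
open t31.06 rack [-229.    0.   37.] F [0.  0.6 0.2] w91.7 g0.0
 t31.73 rack [-249.    -0.5   97. ] F [-0.   0.1  0.4] w92.0 g0.0
 t32.89 rack [-200.5   -0.3  258.7] F [-0.5  0.3 -0.4] w91.9 g0.0
 t33.88 rack [-200.  -248.   299.9] F [-0.1  0.1 -0.3] w91.7 g0.0
top tray_a_lug [(array([-0.209,  0.002,  0.028]), 0.66)]
top tray_b [(array([-0.142, -0.01 ,  0.014]), 0.85), (array([-0.002, -0.003,  0.041]), 0.61), (array([-0.002,  0.001,  0.027]), 0.6), (array([-0.006,  0.003,  0.013]), 0.57)]
top bolt_knob [(array([-0.202,  0.106,  0.069]), 0.39)]
top dye_bottle [(array([-0.002,  0.198, -0.   ]), 0.66), (array([-0.071, -0.142, -0.001]), 0.49)]
top water_bottle [(array([-0.005,  0.199,  0.004]), 0.78), (array([-0.14 , -0.009,  0.013]), 0.25)]
side tray_a_lug []
side tray_b [(array([-0.143, -0.008,  0.014]), 0.9), (array([0.003, 0.   , 0.044]), 0.62), (array([-0.002,  0.   ,  0.03 ]), 0.53)]
side bolt_knob [(array([-0.203,  0.11 ,  0.072]), 0.5), (array([-0.002,  0.004,  0.026]), 0.25)]
side dye_bottle [(array([-0.07 , -0.146, -0.003]), 0.65)]
side water_bottle []
```

View pics/s4.png

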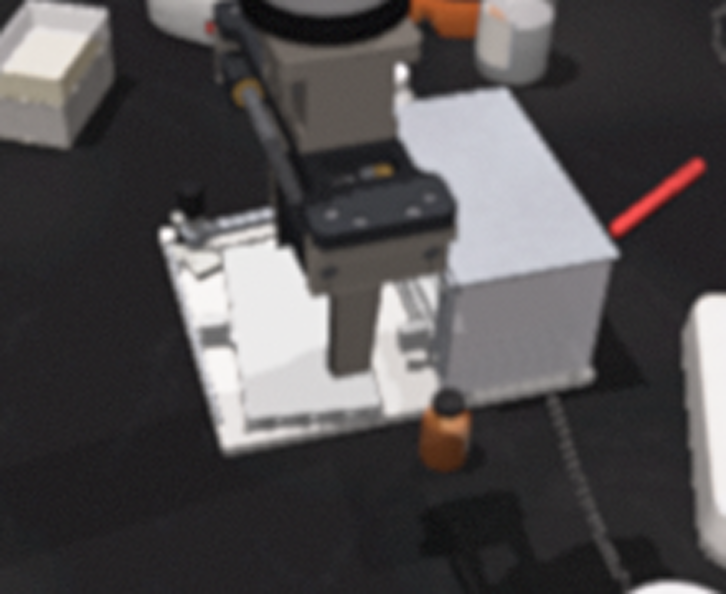

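View pics/t4.png

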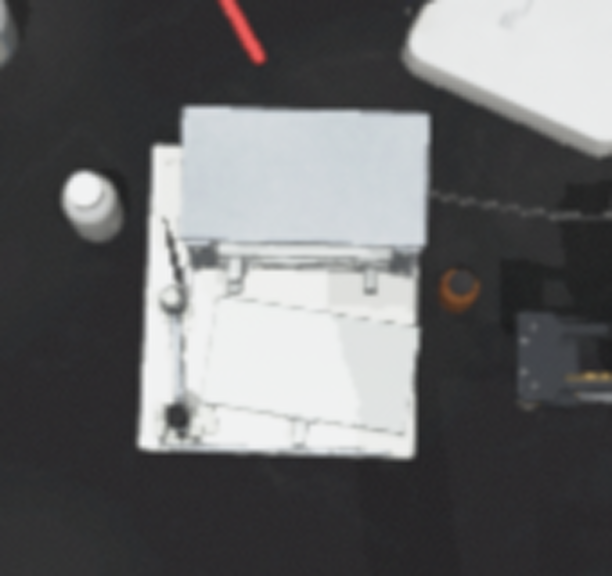

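Tray_a lies on the ledge, turned about 8°, with its rear-left edge near tray_b's lug at top-crop (235,290). I'll check heights and tilt from the depth before handing in.

```bash
python3 - <<'E'
from h import *
acc=[]
for k in range(6):
    p,d,P=cloud("top"); Q=(P-[tx,ty,0])@RZ
    Q[d==0]=9; acc.append(Q)
    print([(inv(q["at"]).round(4).tolist(),round(q["score"],2)) for q in tip_of("top","tray_b")[:4]])
Q=np.median(acc,0)
x,y,z=Q[...,0],Q[...,1],Q[...,2]
m=(x>-.175)&(x<-.115)&(abs(y+.01)<.07)
A=np.c_[x[m],y[m],np.ones(m.sum())];c=np.linalg.lstsq(A,z[m],rcond=None)[0];print("tray_a top plane",c[:2],"z",A.mean(0)@c)
for n,yy in(("c",-.062),("b/d",.062)):
    m=(abs(y-yy)<.004)&(x>-.11)&(x<-.05)
    o=np.argsort(x[m]);print(n,np.round(np.c_[x[m],z[m]][o]*1e3).astype(int).tolist())
m=(abs(x+.19)<.02)&(abs(y-.0)<.05)&(z<.06);  
m=(x<-.21)&(x>-.224)&(abs(y-.03)<.1); print("ledge z",np.median(z[m]))
E
```

```text
[([-0.0007, -0.0019, 0.0444], 0.71), ([-0.0018, 0.0016, 0.0266], 0.68), ([-0.1404, -0.0084, 0.0134], 0.6), ([-0.0049, 0.0047, 0.014], 0.6)]
[([-0.1423, -0.0085, 0.0144], 0.97), ([-0.202, 0.1053, 0.07], 0.73), ([-0.0014, -0.005, 0.044], 0.52), ([-0.0059, 0.0059, 0.014], 0.37)]
[([-0.0004, -0.0027, 0.0455], 0.79), ([-0.14, -0.0105, 0.0114], 0.76), ([-0.001, 0.0015, 0.0269], 0.55), ([-0.0028, 0.0037, 0.0124], 0.51)]
[([-0.1423, -0.0114, 0.0154], 0.7), ([-0.0012, -0.0022, 0.0421], 0.64), ([-0.0054, 0.0051, 0.0137], 0.63), ([-0.0002, -0.0002, 0.0277], 0.43)]
[([-0.1413, -0.0095, 0.0167], 0.83), ([-0.0013, -0.0044, 0.0433], 0.66), ([-0.0024, 0.0013, 0.026], 0.65), ([-0.0023, 0.0041, 0.0117], 0.59)]
[([-0.0025, -0.0035, 0.0406], 0.75), ([-0.1402, -0.0141, 0.0108], 0.6), ([-0.0005, 0.0027, 0.0268], 0.53), ([-0.0041, 0.0068, 0.0146], 0.37)]
tray_a top plane [-0.00081138 -0.00389928] z 0.027936617871239675
c [[-110, 27], [-107, 28], [-106, 26], [-106, 26], [-104, 31], [-101, 15], [-100, 13], [-97, 12], [-96, 9], [-96, 9], [-93, 12], [-93, 11], [-93, 10], [-90, 13], [-90, 11], [-90, 11], [-87, 
[... 401 characters left out ...]
9], [-52, 48], [-52, 46], [-52, 58], [-50, 133]]
b/d [[-109, 29], [-109, 26], [-109, 26], [-106, 29], [-106, 28], [-105, 26], [-103, 29], [-102, 29], [-102, 27], [-99, 29], [-99, 27], [-98, 25], [-95, 28], [-95, 27], [-92, 28], [-92, 28], [-89, 29], [-88, 27], [-82, 15], [-82, 29], [-81, 27], [-81, 9], [-81, 41], [-80, 37], [-79, 61], [-78, 59], [-78, 73], [-78, 41], [-78, 41], [-77, 67], [-75, 74], [-74, 71], [-71, 74], [-71, 70], [-68, 73], [-68, 71], [-67, 70], [-64, 74], [-64, 72], [-64, 69], [-62, 75], [-61, 72], [-61, 70], [-58, 72], [-57, 70], [-56, 134], [-56, 132], [-55, 133], [-54, 58], [-53, 134], [-52, 133], [-52, 133], [-51, 60], [-51, 58], [-51, 56]]
ledge z 0.01339233274387408
```

```bash
python3 -c "
from h import *
st();print(workorder.finish_job())"
```

```text
t35.08 rack [-200.  -250.1  300. ] F [-0.6 -1.   0.3] w91.4 g0.0
the job is handed in; nothing more can be done
None
```

I handed the job in at about 35 s (no verdict returned): the gate is latched open, and tray_a lies flat on the ledge at about x = -141, y = -10 mm, turned about 8°. The other three trays are stacked flat in the rack, and both bottles are where they stood; I did not re-check the marker.

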